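Transfer measured parts between racks in sequence

ROBOT

A 6-joint arm with a two-finger parallel gripper is mounted at the origin on the work surface. World frame = base frame: x ahead of the robot, y to its left, z up, the work surface at z = 0. Lengths are in m, angles in rad, forces in N, time in s.
With the tool pointing down it reaches from about 0.3 to 0.95 m from the base axis. Payload 3.1 kg.
Tool frame: the origin (TCP) lies midway between the tips of the shut fingers; the grasp point (between the pads) lies 19 mm behind it (robot.pinch_z is the distance from the TCP to the grasp point, in m); z points along the fingers, y is the line along which they close (so a half turn about z gives the same grasp; the last joint's range is limited). The gripper opens to 85 mm and grips with 20 to 120 N. Pads are 22 mm wide; open, the fingers measure 114 mm over their backs; the gripper's body (76 mm by 85 mm) begins 54 mm behind the grasp point. The pads swing forward as they close: fully open they stand 13 mm farther back than shut.
Start: joints at [-0.07, 0.308, 1.634, -0, 1.2, -0.07], TCP at [0.625, -0, 0.196] pointing down, gripper open.
Joint ranges: [-3.06, 3.06], [-0.79, 1.96], [0.05, 2.63], [-1.19, 4.34], [0.05, 2.64], [-2.94, 2.94]. Speed limits (rad/s): [2.79, 2.79, 3.14, 3.14, 3.14, 3.14].

INTERFACE

Orientations are given as a unit quaternion [w, x, y, z].
In Python, from workcell import robot, optics gives the robot as it stands.
- The arm moves only by the tool play_rows, never from a script. Its argument "series" is a list of rows, each a list of 5 numbers: the shift along the tool's x, y, z in cm, then the turn about the tool's z in degrees, then the opening, from 0 (shut) to 1 (fully open). A call has 1 to 20 rows; each row is the pose to reach, as a shift and turn from the pose commanded when the call began, along the tool's axes at that moment; what a row does not reach only later rows make up. A row lasts 1/10 s, in which the tool goes at most 50 mm and 8.59 degrees, less where a joint would pass 70% of its speed; a pose out of reach is approached as far as the arm can. A call with a gripper value outside its range is refused whole. The fingers move at their own pace and stop on an object; "grip_force" is the grip in N (left out, the last holds). Time passes only in rows, so rows that repeat a pose let the fingers close. It gives the time, the measured TCP pose, the force, the opening and the grip force at its end, in the units of the state.
- robot.sense(): the state, without advancing time (a new reading comes with each control period).
- optics.camera(name): name is "scene" or "side" or "wrist"; returns a dict with "frame" (480x640x3 uint8, blue, green, red), "z_map" (480x640 float32, m along the optical axis (not along the pixel's ray), 0 where there is no reading), "vertical_fov" (degrees; the focal length in pixels is half the picture's height over the tangent of half this angle, whatever the lens; pixels are square), "cx", "cy" (the principal point, pixels), "dist_coeffs" ([k1, k2, p1, p2, k3] as OpenCV has them; the pictures are not rectified), "view" (4x4, takes a point from world to camera coordinates); the wrist camera has in their place "T_tool_cam" (4x4, takes a point from camera to tool coordinates, whose origin is the TCP and whose axes are the flange's). Camera axes: x right, y down, z forward; pixel columns grow to the right and rows downward; lengths in m; the calibration is good to about 2 mm. A picture is of the moment at which its call begins: read the wrist's pose just before it.
- robot.job_done(): hands the job in; it is judged then, once.
The state is a dict: "time_s": time; "joint_pos": joint angles; "joint_vel": joint speeds; "joint_torque": joint torques, N m; "tcp_pos": TCP position; "ee_rot": TCP orientation; "ft_force": force on the tool from outside, world axes, zero at the start; "torque": the same for the moment, N m; "width": opening from 0.0 (shut) to 1.0 (fully open); "grip_force": force on a finger pad.
Only numpy, scipy, OpenCV 4.12 (cv2) and the standard library are available. Lean on these libraries where they do the work, as an engineer would, in place of code of your own. Each camera call takes 0.05 s, during which the arm holds its last target. There are 200 camera calls.

TASK

The four turned steel parts have been measured on the profile projector: move them one by one from the black cups of the incoming rack into the pockets of the aluminium outgoing rack, keeping their sequence counted from each rack's brass stop pin (the part nearest the pin on the incoming rack goes into the pocket nearest the pin on the outgoing rack, and so on). Set each down gently, without dropping it or tipping it over, so that it stands upright flat on its pocket's floor.

Things in the scene. Friction and masses are not known exactly. Their poses are not given: they have to be found in the camera images.
- shaft: Stepped steel shaft standing upright, three cylinders on one axis, each thinner than the one below: diameter 32 from height 0 to 20, 24 from 20 to 50, 16 from 50 to 80; the tallest part (80 mm), 280 g. A good grip is on the 16 mm neck, about 62 mm up. Sizes in mm. Origin: centre of its underside; z up its axis.
- spool: Steel spool standing upright, 48 mm tall, the shortest part: flange of diameter 34 from height 0 to 8, waist of 22 from 8 to 30, thick top flange of diameter 34 from 30 to 48; 240 g. A good grip is across the top flange, about 39 mm up. Sizes in mm. Origin: centre of its underside; z up its axis.
- taper: Steel taper plug standing upright, 70 mm tall: diameter 34 from height 0 to 12, a smooth cone narrowing from 34 to 20 between 12 and 45, plain cylinder of diameter 20 from 45 to 70; 260 g. A good grip is on the cylinder, about 57 mm up. Sizes in mm. Origin: centre of its underside; z up its axis.
- bolt: Steel hexagon bolt standing upside down on its head, 62 mm tall: hexagon head 32 across flats (37 across corners) from height 0 to 18, plain round shank of diameter 20 from 18 to 62; 235 g. A good grip is on the shank, about 45 mm up. Sizes in mm. Origin: centre of its underside; z up its axis.
- cup_shaft: The square black plastic cup in which the shaft stands at the start, on the incoming rack. 60 x 60 mm outside, 14 mm high, 4 mm walls and floor, 52 x 52 mm inside. All four cups look alike and stay fixed to their rack. Origin: centre of its underside, 12 mm above the table; its inner floor is 4 mm higher.
- cup_spool: The square black plastic cup in which the spool stands at the start, on the incoming rack. 60 x 60 mm outside, 14 mm high, 4 mm walls and floor, 52 x 52 mm inside. All four cups look alike and stay fixed to their rack. Origin: centre of its underside, 12 mm above the table; its inner floor is 4 mm higher.
- cup_taper: The square black plastic cup in which the taper stands at the start, on the incoming rack. 60 x 60 mm outside, 14 mm high, 4 mm walls and floor, 52 x 52 mm inside. All four cups look alike and stay fixed to their rack. Origin: centre of its underside, 12 mm above the table; its inner floor is 4 mm higher.
- cup_bolt: The square black plastic cup in which the bolt stands at the start, on the incoming rack. 60 x 60 mm outside, 14 mm high, 4 mm walls and floor, 52 x 52 mm inside. All four cups look alike and stay fixed to their rack. Origin: centre of its underside, 12 mm above the table; its inner floor is 4 mm higher.
- incoming: Incoming rack: fixed dark steel bar, 350 (its y) x 76 x 12 mm, carrying the four black cups in a row, centres at y = +102, +34, -34, -102 mm, x = 0; which cup is where varies. Brass stop pin (diameter 12, top 42 mm above the table) at y = +158 mm: the row starts at +y. Origin: centre of its underside, on the table; yaw within 0.3 rad of 0. Left or right of the robot.
- outgoing: Outgoing rack: fixed aluminium tray, 350 (its y) x 76 mm, with four square pockets in a row, 52 x 52 mm, centres at y = -102, -34, +34, +102 mm, x = 0; black floor 10 mm, rim 20 mm above the table. Brass stop pin (diameter 12, top 42 mm above the table) at y = -158 mm: the row starts at -y. Origin: centre of its underside, on the table; yaw within 0.3 rad of 0. On the other side.
Mind the look-alikes: they are no part of the job. Leave any orange look-alike of the bolt alone.

How it is judged:
By the outcome, as a careful person would: the job done as asked, in the order asked, and still so for the second after the job is handed in, with the robot touching nothing.
It also fails if it takes over 118 s, if anything falls off the work surface, if the arm or the gripper's body presses on something with over 40 N, if the wrist force passes 120 N, or if a joint passes its speed limit or range.

## Working session

There is one attempt and no reset: what is moved stays moved. The work goes in short steps, Python scripts to look and compute and a tool call to move; the robot and the scene stay as the last step left them, time stands still between calls to the robot, and variables do not carry over. Pictures are saved under pics/ and viewed, at most 14 in all, crops included, and the job is handed in when it is done.

Besides the shell and the picture viewer there is one more tool, called after "Emit:" as name([rows], argument=value, ...), one row to a line, values as JSON. play_rows: Moves the arm, as the interface text tells. Its arguments: {"type":"object","properties":{"series":{"type":"array"},"grip_force":{"type":"number"}},"required":["series"]}

```bash
mkdir -p pics; cat > h.py <<'E'
import numpy as np, cv2, json
from workcell import robot, optics
def shot(name):
    s=robot.sense(); c=optics.camera(name)
    return s,c
def cloud(name,sc=None):
    s,c=sc or shot(name)
    f=240/np.tan(np.radians(c["vertical_fov"])/2)
    K=np.array([[f,0,c["cx"]],[0,f,c["cy"]],[0,0,1.]])
    v,u=np.mgrid[0:480,0:640]
    p=cv2.undistortPoints(np.stack([u,v],-1).reshape(-1,1,2).astype(np.float32),K,np.array(c["dist_coeffs"],float)).reshape(480,640,2)
    z=c["z_map"]; P=np.concatenate([p*z[...,None],z[...,None]],-1)
    if "view" in c: T=np.linalg.inv(np.array(c["view"]))
    else:
        from scipy.spatial.transform import Rotation as R
        W=np.eye(4); q=s["ee_rot"]; W[:3,:3]=R.from_quat([q[1],q[2],q[3],q[0]]).as_matrix(); W[:3,3]=s["tcp_pos"]
        T=W@np.array(c["T_tool_cam"])
    P=P@T[:3,:3].T+T[:3,3]; P[z<=0]=np.nan
    return c["frame"],P
E
python3 - <<'E'
from h import *
print(robot.sense(), robot.pinch_z)
for n in ["scene","side"]:
    fr,P=cloud(n); cv2.imwrite(f"pics/{n}0.png",fr); np.save(f"/tmp/{n}.npy",P); np.save(f"/tmp/{n}f.npy",fr)
E
```

```text
{'time_s': 0.0, 'joint_pos': array([-6.97037006e-02,  3.09008603e-01,  1.63519202e+00, -8.87179069e-06,
        1.19973164e+00, -6.96835649e-02]), 'joint_vel': array([-0.00095432,  0.00017365, -0.00160845,  0.00012811, -0.0004441 ,
       -0.00045349]), 'joint_torque': array([ 1.43707580e-04, -4.15252447e+01, -2.76667070e+01, -1.74997494e-04,
        1.01000658e-02, -1.14578896e-05]), 'tcp_pos': array([6.24083856e-01, 3.14263552e-05, 1.95042350e-01]), 'ee_rot': array([-0.00088006,  0.70711228,  0.70710032, -0.00077068]), 'ft_force': array([ 0.23974949,  0.68277938, -0.79443513]), 'torque': array([-0.04278961, -0.0359929 , -0.04749417]), 'grip_force': 0.0, 'width': 0.9986014300221792} 0.0187
```

View pics/scene0.png

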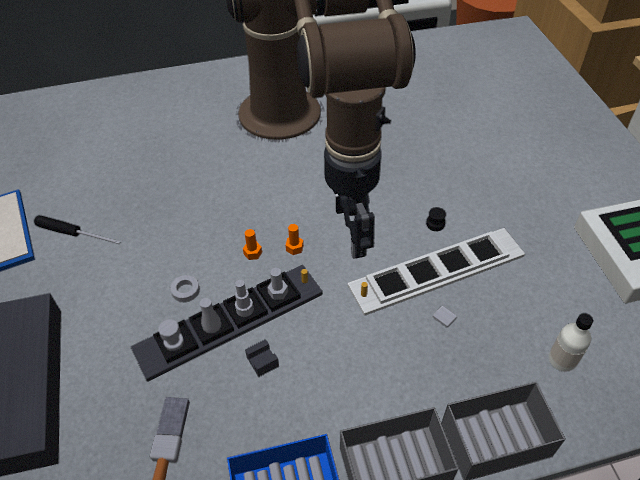

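View pics/side0.png

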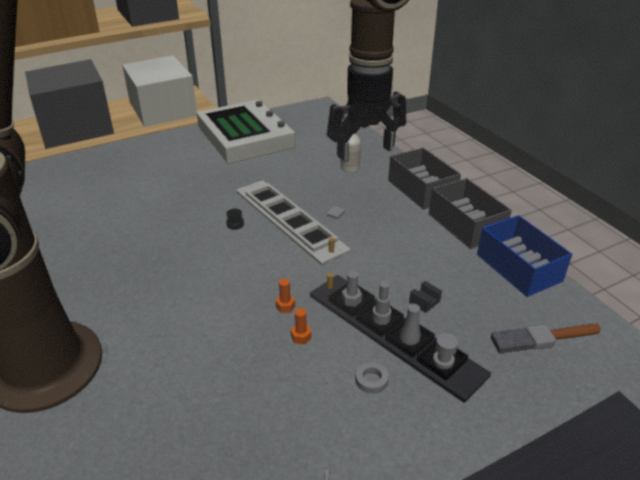

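Scene picture: the incoming row from its pin (305,275) is bolt (277,284), shaft (243,298), taper (208,317), spool (172,335). The outgoing pin is at (364,290), with pockets at (390,282), (422,270), (453,259) and (485,248).
Possible mix-ups are the orange bolts (251,244) and (293,238), the black knob (436,217), and the grey ring (184,289). The steel bolt in the cup next to the pin is the first one to move.

```bash
python3 - <<'E'
from h import *
for n,px in [("scene",dict(bolt=(277,275),shaft=(241,288),taper=(206,303),spool=(172,327),pin=(305,272),opin=(364,286))),("side",dict(bolt=(352,276),shaft=(383,287),taper=(413,308),spool=(446,341),pin=(331,276),opin=(332,240)))]:
    P=np.load(f"/tmp/{n}.npy")
    for k,(u,v) in px.items():
        w=P[v-22:v+23,u-22:u+23].reshape(-1,3); seed=np.nanmedian(P[v-1:v+2,u-1:u+2].reshape(-1,3),0)
        w=w[np.linalg.norm(w[:,:2]-seed[:2],axis=1)<.025]; w=w[w[:,2]>.03]
        zt=np.percentile(w[:,2],95); t=w[w[:,2]>zt-.004]
        print(n,k,seed.round(3),zt.round(4),len(t),((t[:,:2].min(0)+t[:,:2].max(0))/2).round(4),t[:,:2].mean(0).round(4))
    # outgoing floor pockets
    if n=="scene":
        for (u,v) in [(390,282),(422,270),(453,259),(485,248)]: print(P[v,u].round(4))
fr=np.load("/tmp/scenef.npy")
cv2.imwrite("pics/crop.png",cv2.resize(fr[220:380,120:340],None,fx=3.5,fy=3.5,interpolation=2))
E
```

```text
scene bolt [ 0.548 -0.109  0.078] 0.08 80 [ 0.5418 -0.1103] [ 0.5418 -0.1102]
scene shaft [ 0.571 -0.175  0.091] 0.0974 61 [ 0.5643 -0.1765] [ 0.5643 -0.1764]
scene taper [ 0.584 -0.237  0.086] 0.0881 87 [ 0.5815 -0.2392] [ 0.5822 -0.2389]
scene spool [ 0.602 -0.301  0.064] 0.0664 241 [ 0.6026 -0.3074] [ 0.6023 -0.3078]
scene pin [ 0.527 -0.054  0.044] 0.0444 29 [ 0.5261 -0.0558] [ 0.5258 -0.0561]
scene opin [0.586 0.041 0.043] 0.0446 29 [0.5819 0.0431] [0.5823 0.0436]
[0.5665 0.0995 0.0108]
[0.555  0.1674 0.0112]
[0.5426 0.236  0.0084]
[0.5355 0.3057 0.0125]
side bolt [ 0.534 -0.114  0.079] 0.0788 79 [ 0.5364 -0.1098] [ 0.5364 -0.1109]
side shaft [ 0.556 -0.181  0.096] 0.0965 56 [ 0.5598 -0.1756] [ 0.5596 -0.1769]
side taper [ 0.576 -0.239  0.087] 0.0877 93 [ 0.579  -0.2396] [ 0.5783 -0.2395]
side spool [ 0.596 -0.307  0.063] 0.0654 280 [ 0.598  -0.3082] [ 0.5974 -0.3081]
side pin [ 0.522 -0.06   0.042] 0.0434 28 [ 0.5206 -0.0565] [ 0.5206 -0.0568]
side opin [0.578 0.04  0.042] 0.0433 19 [0.5771 0.0428] [0.5767 0.0431]
```

View pics/crop.png

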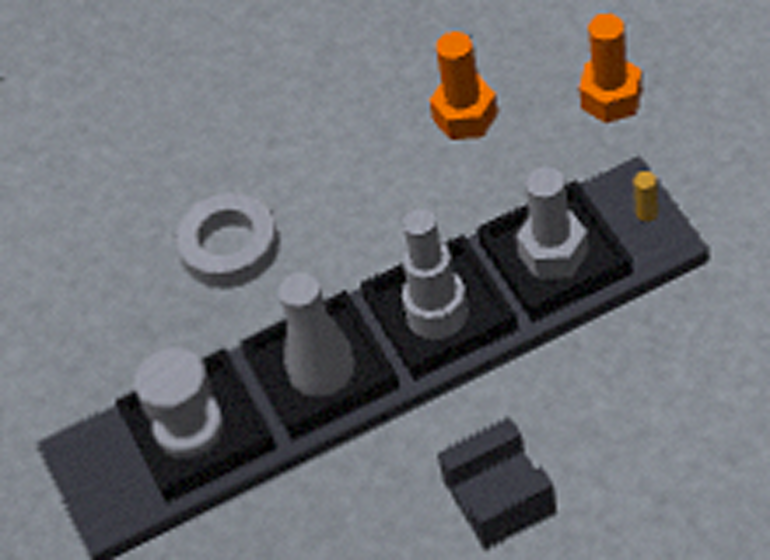

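Crop shows bolt (545,215), shaft (425,280), taper (315,340) and spool (180,400) in the black cups; both orange bolts (605,65) and (460,85) stand off the rack. The two cameras differ by about 5 mm in x, so I'll go over the row and refine with the wrist camera.

Emit:
play_rows([
  [-2,-0.5,-1,-2,1],
  [-5,-1.5,-2.5,-5,1],
  [-9,-2.5,-4,-8,1],
  [-13,-3.5,-6,-11,1],
  [-17,-4.5,-7,-12.6,1],
  [-19,-5,-8,-12.6,1],
  [-20,-5.5,-8,-12.6,1],
  [-20,-5.5,-8,-12.6,1],
  [-20,-5.5,-8,-12.6,1],
  [-20,-5.5,-8,-12.6,1],
])

```text
time_s: 1.1
tcp_pos: [0.5698, -0.1984, 0.2752]
ee_rot: [-0.001, 0.625, 0.781, 0.0]
ft_force: [0.1, 0.2, 0.1]
width: 0.998
grip_force: 0.0
```

```bash
python3 - <<'E'
from h import *
sc=shot("wrist"); fr,P=cloud("wrist",sc); cv2.imwrite("pics/w1.png",fr); np.save("/tmp/w1.npy",P)
print(sc[0]["tcp_pos"],sc[0]["ee_rot"],sc[0]["time_s"],sc[1]["T_tool_cam"])
S=np.load("/tmp/scene.npy")
for u,v in [(251,244),(293,238),(251,235),(293,228)]: print(S[v,u].round(3))
E
```

```text
[ 0.56983383 -0.1984154   0.27515089] [-1.03716303e-03  6.24650532e-01  7.80903731e-01  2.85908788e-05] 1.1 [[ 5.31901465e-04 -9.47302718e-01 -3.20339317e-01  8.17954811e-02]
 [ 9.99999761e-01  6.45432958e-04 -2.48233833e-04  3.66046095e-04]
 [ 4.41910138e-04 -3.20339109e-01  9.47302834e-01 -1.78000290e-01]
 [ 0.00000000e+00  0.00000000e+00  0.00000000e+00  1.00000000e+00]]
[ 0.432 -0.139  0.039]
[ 0.44  -0.058  0.041]
[ 0.431 -0.137  0.063]
[ 0.434 -0.056  0.064]
```

View pics/w1.png

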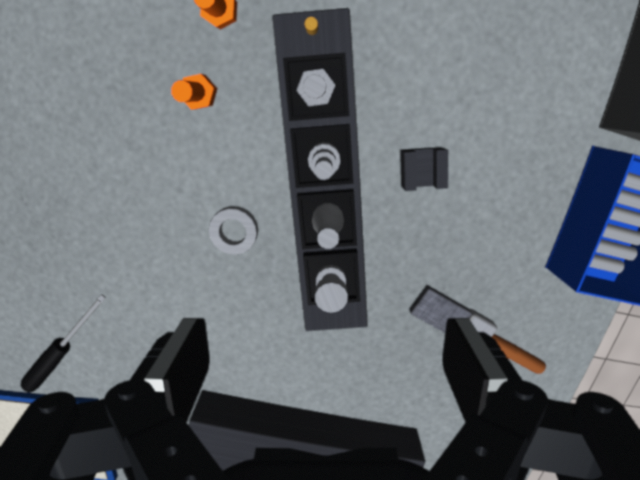

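Wrist view: pin (311,24), bolt (316,88), shaft (323,165), taper (328,238), spool (331,292); the orange bolts are well to the left at (190,90) and (215,10). Next I measure the tops from here.

```bash
cat >> h.py <<'E'
def tops(P,px,r=.025,zmin=.03):
    o={}
    for k,(u,v) in px.items():
        a,b=max(v-30,0),max(u-30,0)
        w=P[a:v+31,b:u+31].reshape(-1,3); seed=np.nanmedian(P[v-1:v+2,u-1:u+2].reshape(-1,3),0)
        w=w[np.linalg.norm(w[:,:2]-seed[:2],axis=1)<r]; w=w[w[:,2]>zmin]
        zt=np.percentile(w[:,2],90); t=w[w[:,2]>zt-.004]
        c=cv2.minEnclosingCircle(t[:,:2].astype(np.float32)*1000)
        o[k]=((t[:,:2].min(0)+t[:,:2].max(0))/2,zt); print(k,zt.round(4),len(t),o[k][0].round(4),t[:,:2].mean(0).round(4),np.round(c[0],1),round(c[1],1))
    return o
E
python3 - <<'E'
from h import *
P=np.load("/tmp/w1.npy")
tops(P,dict(pin=(311,21),bolt=(317,87),shaft=(323,169),taper=(328,238),spool=(331,295)))
E
```

```text
pin 0.0432 133 [ 0.5238 -0.0568] [ 0.524  -0.0569] [523.8 -56.8] 5.9
bolt 0.0789 428 [ 0.54   -0.1109] [ 0.54   -0.1108] [ 540.  -110.8] 10.0
shaft 0.0966 274 [ 0.5629 -0.1762] [ 0.5629 -0.1761] [ 562.8 -176.2] 8.0
taper 0.0868 350 [ 0.581  -0.2388] [ 0.581  -0.2387] [ 581.  -238.9] 10.1
spool 0.0653 784 [ 0.6    -0.3085] [ 0.6001 -0.3079] [ 600.6 -308.5] 17.3
```

```bash
cat >> h.py <<'E'
from scipy.spatial.transform import Rotation as R
def delta(x,y,ztcp):
    s=robot.sense(); q=s["ee_rot"]; M=R.from_quat([q[1],q[2],q[3],q[0]]).as_matrix()
    d=M.T@(np.array([x,y,ztcp])-s["tcp_pos"])*100
    print("delta cm",d.round(2),"t",s["time_s"],"tilt",np.degrees(np.arccos(-M[2,2])).round(2),"yaw",np.degrees(np.arctan2(M[1,1],M[0,1])).round(2)); return d
E
python3 - <<'E'
from h import *
delta(.540,-.1109,.042); delta(.540,-.1109,.16)
E
```

```text
delta cm [ 9.17 -0.97 23.35] t 1.15 tilt 0.1 yaw 12.7
delta cm [ 9.19 -0.99 11.55] t 1.15 tilt 0.1 yaw 12.7
```

Emit:
play_rows([
  [2,-0.2,2,0,1],
  [5,-0.6,5,0,1],
  [8,-0.9,8,0,1],
  [9.2,-1,11,0,1],
  [9.2,-1,13,0,1],
  [9.2,-1,15.5,0,1],
  [9.2,-1,18,0,1],
  [9.2,-1,20,0,1],
  [9.2,-1,22,0,1],
  [9.2,-1,23,0,1],
  [9.2,-1,23.3,0,1],
  [9.2,-1,23.3,0,1],
  [9.2,-1,23.3,0,0.4],
  [9.2,-1,23.3,0,0.2],
  [9.2,-1,23.3,0,0],
  [9.2,-1,23.3,0,0],
  [9.2,-1,23.3,0,0],
  [9.2,-1,23.3,0,0],
  [9.2,-1,23.3,0,0],
], grip_force=60)

```text
time_s: 3.05
tcp_pos: [0.5401, -0.1125, 0.0433]
ee_rot: [-0.0, 0.625, 0.78, -0.0]
ft_force: [0.0, 0.4, -0.3]
width: 0.001
grip_force: 0.0
```

```bash
python3 - <<'E'
from h import *
print({k:robot.sense()[k] for k in("width","grip_force","ft_force")})
a=optics.camera("wrist")["frame"]; b=optics.camera("side")["frame"]
cv2.imwrite("pics/w2.png",np.hstack([cv2.resize(a,(400,300)),cv2.resize(b[170:420,230:563],(400,300))]))
E
```

```text
{'width': 0.0010817588172964668, 'grip_force': 0.0, 'ft_force': array([ 0.02225088,  0.35652313, -0.26077067])}
```

View pics/w2.png

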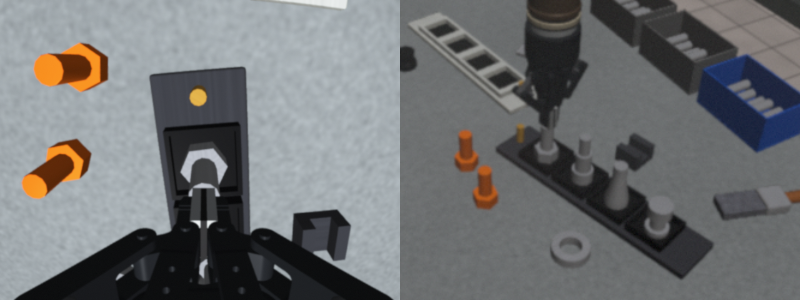

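Picture: wrist (left) has the shut fingertips at (205,215), nearer than the bolt at (205,165); side (right) has the tips at about (550,115), right by the bolt's top. The fingers shut on nothing and the bolt still stands. I'll measure the gap in depth.

```bash
python3 - <<'E'
from h import *
s,c=shot("side"); fr,P=cloud("side",(s,c)); np.save("/tmp/s3.npy",P)
print("tcp",s["tcp_pos"], s["joint_pos"])
# crop mapping: x=230+ (px-400)*333/400, y=170+py*250/300
for y in range(225,305,4):
    row=P[y,340:366:2]; g=fr[y,340:366:2].mean(1).astype(int)
    print(y,[f"{a[0]*1000:.0f},{a[1]*1000:.0f},{a[2]*1000:.0f}" for a in row[2:11:2]],g[2:11:2])
fr,P=cloud("wrist")
m=(abs(P[...,0]-.54)<.03)&(abs(P[...,1]+.11)<.05)&(P[...,2]>.02)
for a in range(20,160,10):
    k=m&(abs(P[...,2]*1000-a)<5); 
    if k.sum(): print(a,k.sum(),np.median(P[k],0).round(3),P[k].min(0).round(3),P[k].max(0).round(3))
E
```

```text
tcp [ 0.54012513 -0.11243393  0.04324363] [-2.84161598e-01  3.66163393e-01  1.90897586e+00  2.16251901e-06
  8.66535259e-01 -5.04005977e-01]
225 ['506,-130,208', '509,-137,211', '515,-139,210', '519,-145,213', '526,-146,211'] [33 31 31 31 32]
229 ['507,-128,198', '515,-127,195', '524,-126,192', '533,-123,186', '540,-124,185'] [37 33 35 30 31]
233 ['507,-129,191', '513,-131,190', '524,-126,184', '528,-132,186', '542,-121,174'] [38 32 36 39 35]
237 ['506,-131,184', '515,-128,179', '523,-128,176', '528,-133,178', '536,-132,175'] [35 30 32 35 32]
241 ['508,-129,174', '515,-128,171', '523,-129,169', '528,-133,171', '542,-122,158'] [30 34 33 31 31]
245 ['521,-106,147', '517,-125,161', '523,-128,161', '529,-132,161', '544,-121,149'] [32 29 33 35 34]
249 ['521,-106,138', '523,-117,145', '524,-128,152', '530,-131,152', '544,-121,140'] [61 29 34 35 32]
253 ['518,-111,134', '527,-109,129', '525,-127,142', '534,-124,137', '542,-125,135'] [46 40 29 32 31]
257 ['508,-129,142', '519,-125,134', '527,-124,131', '534,-125,129', '544,-123,124'] [34 36 29 28 39]
261 ['507,-132,135', '515,-131,132', '527
[... 1438 characters left out ...]
65]
70 492 [ 0.538 -0.102  0.07 ] [ 0.53  -0.111  0.065] [ 0.55  -0.1    0.075]
80 635 [ 0.538 -0.103  0.078] [ 0.529 -0.112  0.075] [ 0.55  -0.1    0.085]
90 1001 [ 0.538 -0.103  0.09 ] [ 0.526 -0.11   0.085] [ 0.552 -0.1    0.095]
100 1248 [ 0.538 -0.103  0.1  ] [ 0.526 -0.11   0.095] [ 0.553 -0.1    0.105]
110 1177 [ 0.538 -0.103  0.109] [ 0.526 -0.124  0.105] [ 0.553 -0.1    0.115]
120 2629 [ 0.54  -0.103  0.121] [ 0.51  -0.125  0.115] [ 0.568 -0.095  0.125]
130 7146 [ 0.541 -0.103  0.131] [ 0.51  -0.128  0.125] [ 0.57  -0.093  0.135]
140 6031 [ 0.539 -0.107  0.138] [ 0.51  -0.129  0.135] [ 0.57  -0.092  0.145]
150 4539 [ 0.541 -0.098  0.15 ] [ 0.51  -0.128  0.145] [ 0.57  -0.092  0.155]
```

The fingertips seem to end near z≈0.08 although the TCP reads 0.043. I'll lift and measure where the shut tips really are.

Emit:
play_rows([
  [0,0,-1,0,0],
  [0,0,-4,0,0],
  [0,0,-7,0,0],
  [0,0,-8,0,0],
  [0,0,-8,0,0],
  [0,0,-8,0,0],
])

```text
time_s: 3.85
tcp_pos: [0.5395, -0.1122, 0.1226]
ee_rot: [-0.0, 0.625, 0.78, -0.0]
ft_force: [-0.2, 0.2, -1.0]
width: 0.001
grip_force: 0.0
```

```bash
python3 - <<'E'
from h import *
s=robot.sense(); t=s["tcp_pos"]; print(t,s["width"],s["time_s"])
out=[]
for n in ["side","scene","wrist"]:
    fr,P=cloud(n); d=P-t
    m=(np.hypot(d[...,0],d[...,1])<.035)&(P[...,2]>.09)
    z=P[m][:,2]; print(n,m.sum(),"lowest z",np.sort(z)[:5].round(4),np.percentile(z,2).round(4))
    for a in np.arange(.10,.22,.01):
        k=m&(abs(P[...,2]-a)<.005)
        if k.sum(): print(a.round(2),k.sum(),P[k].min(0)[:2].round(3),P[k].max(0)[:2].round(3))
    v,u=np.where(m); y0,x0=max(int(np.median(v))-75,0),max(int(np.median(u))-100,0)
    out.append(cv2.resize(fr[y0:y0+150,x0:x0+200],(400,300)) if n!="wrist" else cv2.resize(fr,(400,300)))
cv2.imwrite("pics/s4.png",np.hstack([out[0],out[2]]))
E
```

```text
[ 0.53950672 -0.11221689  0.12262408] 0.0012030740861237628 3.85
side 4307 lowest z [0.1575 0.1578 0.1584 0.1586 0.1588] 0.1728
0.16 23 [ 0.526 -0.124] [ 0.546 -0.107]
0.17 81 [ 0.523 -0.125] [ 0.552 -0.107]
0.18 84 [ 0.522 -0.127] [ 0.552 -0.106]
0.19 81 [ 0.522 -0.125] [ 0.551 -0.109]
0.2 69 [ 0.513 -0.128] [ 0.569 -0.112]
0.21 186 [ 0.505 -0.133] [ 0.574 -0.103]
scene 4300 lowest z [0.1585 0.1591 0.1603 0.1606 0.1607] 0.1785
0.16 14 [ 0.536 -0.124] [ 0.551 -0.1  ]
0.17 53 [ 0.536 -0.124] [ 0.555 -0.101]
0.18 53 [ 0.536 -0.124] [ 0.555 -0.101]
0.19 13 [ 0.537 -0.124] [ 0.554 -0.107]
0.2 21 [ 0.52  -0.129] [ 0.572 -0.117]
0.21 53 [ 0.518 -0.131] [ 0.573 -0.105]
wrist 34237 lowest z [0.1598 0.1598 0.1599 0.16   0.16  ] 0.1694
0.16 257 [ 0.526 -0.109] [ 0.549 -0.1  ]
0.17 1073 [ 0.524 -0.11 ] [ 0.551 -0.1  ]
0.18 1295 [ 0.524 -0.11 ] [ 0.551 -0.1  ]
0.19 1642 [ 0.524 -0.124] [ 0.551 -0.099]
0.2 2976 [ 0.506 -0.124] [ 0.567 -0.094]
0.21 9440 [ 0.505 -0.129] [ 0.575 -0.093]
```

View pics/s4.png

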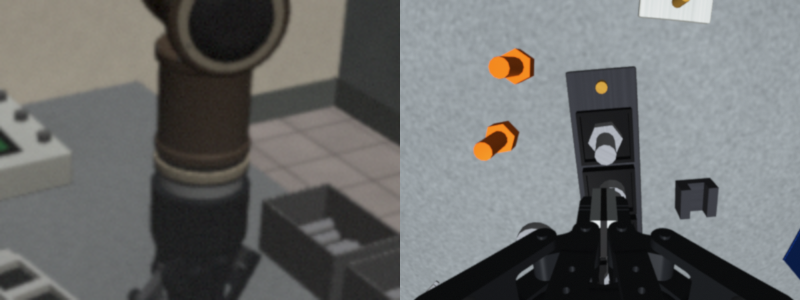

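The pictures show the bolt upright at (605,145) in the wrist view. All three cameras agree that the shut tips sit about 36 mm behind the reported TCP, while x and y match. So I'll command the TCP 36 mm lower: TCP z = grasp height − 0.055.

Emit:
play_rows([
  [0.15,0,0,0,1],
  [0.15,0,0,0,1],
  [0.15,0,0,0,1],
  [0.15,0,0,0,1],
  [0.15,0,0,0,1],
  [0.15,0,0,0,1],
  [0.15,0,2,0,1],
  [0.15,0,4.5,0,1],
  [0.15,0,7,0,1],
  [0.15,0,8,0,1],
  [0.15,0,9,0,1],
  [0.15,0,10,0,1],
  [0.15,0,11,0,1],
  [0.15,0,11.5,0,1],
  [0.15,0,11.5,0,1],
  [0.15,0,11.5,0,1],
])

```text
time_s: 5.6
tcp_pos: [0.5402, -0.1111, 0.0085]
ee_rot: [0.0, 0.625, 0.78, 0.0]
ft_force: [-0.6, 0.5, -0.2]
width: 1.002
grip_force: 0.0
```

Emit:
play_rows([
  [0,0,0,0,0],
  [0,0,0,0,0],
  [0,0,0,0,0],
  [0,0,0,0,0],
  [0,0,0,0,0],
  [0,0,0,0,0],
], grip_force=60)

```text
time_s: 6.2
tcp_pos: [0.5403, -0.111, 0.0086]
ee_rot: [0.0, 0.625, 0.78, 0.0]
ft_force: [0.0, 0.2, 2.1]
width: 0.215
grip_force: 58.6
```

Emit:
play_rows([
  [0,0,-0.5,0,0],
  [0,0,-1.5,0,0],
  [0,0,-3.5,0,0],
  [0,0,-6,0,0],
  [0,0,-9,0,0],
  [0,0,-12,0,0],
  [2,1,-14.5,0,0],
  [5,2.3,-17,0,0],
  [8,3.7,-19,0,0],
  [11,5.1,-20.5,0,0],
  [13.5,6.3,-21,0,0],
  [14.8,6.9,-21,0,0],
  [14.8,6.9,-21,0,0],
  [14.8,6.9,-21,0,0],
  [14.8,6.9,-21,0,0],
])

```text
time_s: 7.7
tcp_pos: [0.5739, 0.0472, 0.2173]
ee_rot: [-0.001, 0.626, 0.78, -0.001]
ft_force: [-0.3, 0.3, -2.4]
width: 0.219
grip_force: 58.8
```

```bash
python3 - <<'E'
from h import *
sc=shot("wrist"); fr,P=cloud("wrist",sc); cv2.imwrite("pics/w5.png",fr); np.save("/tmp/w5.npy",P)
print(sc[0]["tcp_pos"],sc[0]["width"],sc[0]["ft_force"])
E
```

```text
[0.57394926 0.04717269 0.21725726] 0.21913121846147485 [-0.30055821  0.32172108 -2.44939337]
```

View pics/w5.png

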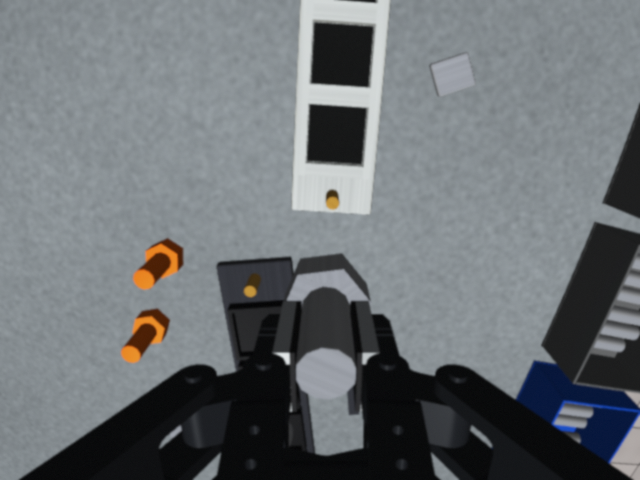

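Wrist view: the bolt is held upright; the outgoing pin is at (332,200), pocket 1 at (336,135), pocket 2 at (343,55).

```bash
python3 - <<'E'
from h import *
P=np.load("/tmp/w5.npy"); fr=cv2.imread("pics/w5.png").max(2)
n,lab=cv2.connectedComponents((fr<60).astype(np.uint8))
c=[]
for u,v in [(336,135),(343,55)]:
    m=lab==lab[v,u]; q=P[m]; q=q[~np.isnan(q[:,0])]; q=q[q[:,2]<.016]
    r=cv2.minAreaRect((q[:,:2]*1000).astype(np.float32)); c.append(np.array(r[0])/1000); print(r,q[:,2].mean().round(4))
pin=tops(P,dict(pin=(333,203)))["pin"][0]
d=(c[1]-pin)/np.linalg.norm(c[1]-pin); print("yaw",np.degrees(np.arctan2(-d[0],d[1])))
for s in (56,124,192,260): print((pin+d*s/1000).round(4))
s=np.load("/tmp/scene.npy")
# held bolt points
m=(np.hypot(P[...,0]-.574,P[...,1]-.047)<.03)&(P[...,2]>.15)
print(np.percentile(P[m][:,2],1))
delta(*(pin+d*.056),.05)
E
```

```text
((572.0269775390625, 97.73737335205078), (49.328956604003906, 49.21061706542969), 8.926780700683594) 0.0107
((561.2906494140625, 165.25872802734375), (49.50381851196289, 49.15729904174805), 8.373069763183594) 0.0107
pin 0.0431 144 [0.5804 0.0433] [0.5804 0.0434] [580.5  43.2] 5.9
yaw 8.894343424324408
[0.5717 0.0986]
[0.5612 0.1658]
[0.5507 0.233 ]
[0.5402 0.3002]
0.2301296134371179
delta cm [ 5.08  0.91 16.74] t 7.75 tilt 0.11 yaw 12.52
```

Emit:
play_rows([
  [1,0.2,1,0,0],
  [3,0.5,4,0,0],
  [5,0.9,7,0,0],
  [5,0.9,10,0,0],
  [5,0.9,13,0,0],
  [5,0.9,16,0,0],
  [5,0.9,18,0,0],
  [5,0.9,19.5,0,0],
  [5,0.9,20.5,0,0],
  [5,0.9,20.9,0,0],
  [5,0.9,21.1,0,0],
  [5,0.9,21.2,0,0],
  [5,0.9,21.3,0,0],
  [5,0.9,21.4,0,0],
  [5,0.9,21.4,0,0],
])

```text
time_s: 9.25
tcp_pos: [0.573, 0.0993, 0.0047]
ee_rot: [0.0, 0.625, 0.78, 0.0]
ft_force: [-0.2, 0.0, -2.4]
width: 0.215
grip_force: 58.8
```

Emit:
play_rows([
  [0,0,0.1,0,0],
  [0,0,0.15,0,0],
  [0,0,0.2,0,0],
  [0,0,0.2,0,0],
])

```text
time_s: 9.65
tcp_pos: [0.5728, 0.0993, 0.0027]
ee_rot: [-0.0, 0.625, 0.78, -0.0]
ft_force: [-0.2, -0.1, 1.2]
width: 0.221
grip_force: 59.0
```

Emit:
play_rows([
  [0,0,0,0,0.3],
  [0,0,0,0,0.6],
  [0,0,0,0,1],
  [0,0,0,0,1],
  [0,0,0,0,1],
  [0,0,-1,0,1],
  [0,0,-4,0,1],
  [0,0,-8,0,1],
  [0,0,-12,0,1],
  [-3,-0.8,-14,0,1],
  [-7,-1.8,-14,0,1],
  [-11,-2.9,-14,0,1],
  [-15,-3.9,-14,0,1],
  [-19,-5,-14,0,1],
  [-23,-6,-14,0,1],
  [-26,-6.8,-14,0,1],
  [-26.7,-7,-14,0,1],
  [-26.7,-7,-14,0,1],
  [-26.7,-7,-14,0,1],
  [-26.7,-7,-14,0,1],
])

```text
time_s: 11.65
tcp_pos: [0.5627, -0.175, 0.1423]
ee_rot: [-0.0, 0.625, 0.781, 0.0]
ft_force: [0.0, -0.1, -0.6]
width: 1.001
grip_force: 0.0
```

```bash
python3 - <<'E'
from h import *
delta(.5629,-.1762,.031)
P=cloud("scene")[1]; 
m=(np.hypot(P[...,0]-.572,P[...,1]-.098)<.025)&(P[...,2]>.068)
print(m.sum(),P[m].mean(0),P[m].max(0)); print(optics.camera("wrist")["frame"].shape)
E
```

```text
delta cm [-1.300e-01 -1.000e-02  1.113e+01] t 11.65 tilt 0.04 yaw 12.69
87 [0.57472877 0.09977045 0.07237401] [0.5853018  0.11007804 0.07693794]
(480, 640, 3)
```

Emit:
play_rows([
  [-0.1,0,2,0,1],
  [-0.1,0,5,0,1],
  [-0.1,0,8,0,1],
  [-0.1,0,10,0,1],
  [-0.1,0,11,0,1],
  [-0.1,0,11.1,0,1],
  [-0.1,0,11.1,0,1],
  [-0.1,0,11.1,0,1],
  [-0.1,0,11.1,0,0],
  [-0.1,0,11.1,0,0],
  [-0.1,0,11.1,0,0],
  [-0.1,0,11.1,0,0],
  [-0.1,0,11.1,0,0],
  [-0.1,0,11.1,0,0],
  [-0.1,0,11.1,0,0],
])

```text
time_s: 13.25
tcp_pos: [0.5633, -0.1777, 0.0316]
ee_rot: [0.0, 0.625, 0.78, 0.0]
ft_force: [0.0, -0.9, 2.2]
width: 0.165
grip_force: 58.6
```

Emit:
play_rows([
  [0,0,-0.3,0,0],
  [0,0,-1,0,0],
  [0,0,-3,0,0],
  [0,0,-6,0,0],
  [0,0,-9,0,0],
  [0,0,-12,0,0],
  [2,0.4,-13,0,0],
  [6,1.3,-13,0,0],
  [10,2.2,-13,0,0],
  [14,3,-13,0,0],
  [18,3.9,-13,0,0],
  [22,4.8,-13,0,0],
  [26,5.6,-13,0,0],
  [30,6.5,-13,0,0],
  [32.5,7.1,-13,0,0],
  [33.5,7.3,-13,0,0],
  [33.5,7.3,-13,0,0],
  [33.5,7.3,-13,0,0],
  [33.5,7.3,-13,0,0],
])

```text
time_s: 15.15
tcp_pos: [0.561, 0.1638, 0.1611]
ee_rot: [0.0, 0.626, 0.78, -0.0]
ft_force: [0.3, 0.2, -2.5]
width: 0.167
grip_force: 58.7
```

```bash
python3 - <<'E'
from h import *
delta(.5612,.1650,.0256)
fr,P=cloud("scene"); cv2.imwrite("pics/s6.png",cv2.resize(fr[120:320,300:560],(780,600)))
E
```

```text
delta cm [ 0.13  0.05 13.55] t 15.15 tilt 0.05 yaw 12.52
```

View pics/s6.png

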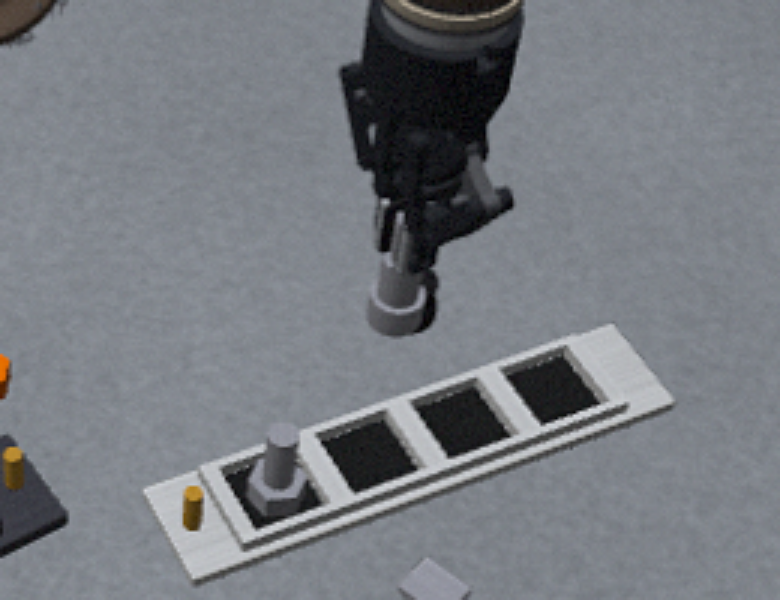

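The picture shows the bolt upright in pocket 1 (280,480) and the shaft held vertical at (395,290), above pocket 2 (370,450). Next I lower it to 1 mm above the floor, then make contact.

Emit:
play_rows([
  [0.1,0,2,0,0],
  [0.1,0,5,0,0],
  [0.1,0,8,0,0],
  [0.1,0,10.5,0,0],
  [0.1,0,12,0,0],
  [0.1,0,12.8,0,0],
  [0.1,0,13.2,0,0],
  [0.1,0,13.3,0,0],
  [0.1,0,13.4,0,0],
  [0.1,0,13.5,0,0],
  [0.1,0,13.5,0,0],
  [0.1,0,13.5,0,0],
])

```text
time_s: 16.4
tcp_pos: [0.5612, 0.1664, 0.0268]
ee_rot: [0.0, 0.625, 0.78, 0.0]
ft_force: [0.1, 1.3, -2.1]
width: 0.168
grip_force: 58.7
```

Emit:
play_rows([
  [0,0,0.05,0,0],
  [0,0,0.1,0,0],
  [0,0,0.15,0,0],
  [0,0,0.15,0,0],
])

```text
time_s: 16.8
tcp_pos: [0.5611, 0.1664, 0.0256]
ee_rot: [0.0, 0.625, 0.78, 0.0]
ft_force: [-2.4, -0.8, 4.0]
width: 0.162
grip_force: 59.3
```

Emit:
play_rows([
  [0,0,0,0,0.3],
  [0,0,0,0,0.6],
  [0,0,0,0,1],
  [0,0,0,0,1],
  [0,0,0,0,1],
  [0,0,-1,0,1],
  [0,0,-4,0,1],
  [0,0,-8,0,1],
  [0,0,-12,0,1],
  [-3,-0.5,-13,0,1],
  [-7,-1.2,-13,0,1],
  [-11.5,-2,-13,0,1],
  [-16,-2.8,-13,0,1],
  [-20.5,-3.5,-13,0,1],
  [-25,-4.3,-13,0,1],
  [-29.5,-5.1,-13,0,1],
  [-34,-5.9,-13,0,1],
  [-38,-6.6,-13,0,1],
  [-40,-6.9,-13,0,1],
  [-40,-6.9,-13,0,1],
])

```text
time_s: 18.8
tcp_pos: [0.581, -0.2421, 0.1555]
ee_rot: [0.001, 0.627, 0.779, -0.0]
ft_force: [0.2, -0.1, 0.4]
width: 1.002
grip_force: 0.0
```

Emit:
play_rows([
  [0,0,0,0,1],
  [0,0,0,0,1],
])

```text
time_s: 19.0
tcp_pos: [0.5807, -0.2374, 0.1548]
ee_rot: [-0.001, 0.625, 0.781, 0.0]
ft_force: [-0.4, -0.6, 0.4]
width: 1.0
grip_force: 0.0
```

```bash
python3 - <<'E'
from h import *
delta(.581,-.2388,.0265)
P=cloud("scene")[1]; 
m=(np.hypot(P[...,0]-.561,P[...,1]-.1655)<.025)&(P[...,2]>.086)
print(m.sum(),P[m].mean(0),P[m].max(0))
E
```

```text
delta cm [-0.15  0.   12.83] t 19.0 tilt 0.06 yaw 12.67
66 [0.56306533 0.16773402 0.09007443] [0.57247061 0.17712134 0.09402013]
```

Emit:
play_rows([
  [-0.1,0,2,0,1],
  [-0.1,0,5,0,1],
  [-0.1,0,8,0,1],
  [-0.1,0,11,0,1],
  [-0.1,0,12.3,0,1],
  [-0.1,0,12.8,0,1],
  [-0.1,0,12.8,0,1],
  [-0.1,0,12.8,0,1],
  [-0.1,0,12.8,0,0],
  [-0.1,0,12.8,0,0],
  [-0.1,0,12.8,0,0],
  [-0.1,0,12.8,0,0],
  [-0.1,0,12.8,0,0],
  [-0.1,0,12.8,0,0],
  [-0.1,0,12.8,0,0],
])

```text
time_s: 20.55
tcp_pos: [0.5814, -0.2404, 0.0273]
ee_rot: [0.0, 0.625, 0.78, 0.0]
ft_force: [-0.6, -0.9, 3.8]
width: 0.215
grip_force: 59.0
```

Emit:
play_rows([
  [0,0,-0.3,0,0],
  [0,0,-1,0,0],
  [0,0,-3,0,0],
  [0,0,-6,0,0],
  [0,0,-9,0,0],
  [0,0,-12,0,0],
  [2,0.3,-14,0,0],
  [6,0.9,-14,0,0],
  [10,1.6,-14,0,0],
  [14,2.2,-14,0,0],
  [18,2.8,-14,0,0],
  [22,3.4,-14,0,0],
  [26,4,-14,0,0],
  [30,4.7,-14,0,0],
  [34,5.3,-14,0,0],
  [38,5.9,-14,0,0],
  [42,6.5,-14,0,0],
  [45,7,-14,0,0],
  [46.9,7.3,-14,0,0],
  [46.9,7.3,-14,0,0],
])

```text
time_s: 22.55
tcp_pos: [0.5489, 0.2362, 0.1664]
ee_rot: [-0.001, 0.624, 0.781, -0.0]
ft_force: [0.3, -0.9, -2.9]
width: 0.213
grip_force: 58.8
```

Emit:
play_rows([
  [0,0,0,0,0],
  [0,0,0,0,0],
  [0,0,0,0,0],
])

```text
time_s: 22.85
tcp_pos: [0.5499, 0.2323, 0.1666]
ee_rot: [-0.0, 0.626, 0.78, -0.0]
ft_force: [-0.1, 0.5, -2.4]
width: 0.214
grip_force: 58.8
```

```bash
python3 - <<'E'
from h import *
delta(.5505,.2318,.0213); print(robot.sense()["width"])
E
```

```text
delta cm [-0.06  0.06 14.53] t 22.85 tilt 0.04 yaw 12.52
0.21381219427308576
```

Emit:
play_rows([
  [0,0,2,0,0],
  [0,0,5,0,0],
  [0,0,8,0,0],
  [0,0,11,0,0],
  [0,0,13,0,0],
  [0,0,13.8,0,0],
  [0,0,14.2,0,0],
  [0,0,14.3,0,0],
  [0,0,14.4,0,0],
  [0,0,14.5,0,0],
  [0,0,14.5,0,0],
  [0,0,14.5,0,0],
])

```text
time_s: 24.05
tcp_pos: [0.5503, 0.2337, 0.0224]
ee_rot: [0.0, 0.625, 0.78, 0.0]
ft_force: [-1.0, -0.1, -2.9]
width: 0.216
grip_force: 58.8
```

Emit:
play_rows([
  [0,0,0.05,0,0],
  [0,0,0.1,0,0],
  [0,0,0.15,0,0],
  [0,0,0.15,0,0],
])

```text
time_s: 24.45
tcp_pos: [0.5502, 0.2337, 0.0213]
ee_rot: [0.0, 0.625, 0.78, 0.0]
ft_force: [-2.1, -0.6, 5.2]
width: 0.211
grip_force: 59.7
```

Emit:
play_rows([
  [0,0,0,0,0.3],
  [0,0,0,0,0.6],
  [0,0,0,0,1],
  [0,0,0,0,1],
  [0,0,0,0,1],
  [0,0,-1,0,1],
  [0,0,-4,0,1],
  [0,0,-8,0,1],
  [0,0,-12,0,1],
  [-3,-0.4,-13,0,1],
  [-7,-0.9,-13,0,1],
  [-11.5,-1.5,-13,0,1],
  [-16,-2,-13,0,1],
  [-20.5,-2.6,-13,0,1],
  [-25,-3.2,-13,0,1],
  [-29.5,-3.8,-13,0,1],
  [-34,-4.4,-13,0,1],
  [-38.5,-4.9,-13,0,1],
  [-43,-5.5,-13,0,1],
  [-47,-6,-13,0,1],
])

```text
time_s: 26.45
tcp_pos: [0.594, -0.2407, 0.1513]
ee_rot: [0.001, 0.626, 0.78, 0.0]
ft_force: [0.8, -0.2, -0.7]
width: 0.998
grip_force: 0.0
```

Emit:
play_rows([
  [-3,-0.4,0,0,1],
  [-6,-0.8,0,0,1],
  [-7,-0.9,0,0,1],
  [-7,-0.9,0,0,1],
  [-7,-0.9,0,0,1],
  [-7,-0.9,0,0,1],
])

```text
time_s: 27.05
tcp_pos: [0.6004, -0.3067, 0.1503]
ee_rot: [-0.0, 0.625, 0.781, 0.0]
ft_force: [0.8, -0.2, 0.6]
width: 0.998
grip_force: 0.0
```

```bash
python3 - <<'E'
from h import *
delta(.6003,-.3082,.000)
P=cloud("scene")[1]; 
m=(np.hypot(P[...,0]-.5505,P[...,1]-.233)<.025)&(P[...,2]>.076)
print(m.sum(),P[m].mean(0),P[m].max(0))
E
```

```text
delta cm [-0.16 -0.03 15.03] t 27.05 tilt 0.06 yaw 12.68
86 [0.55159958 0.23381554 0.08030202] [0.56225419 0.24373997 0.08528427]
```

Emit:
play_rows([
  [-0.1,0,2,0,1],
  [-0.1,0,5,0,1],
  [-0.1,0,8,0,1],
  [-0.1,0,11,0,1],
  [-0.1,0,13.5,0,1],
  [-0.1,0,14.5,0,1],
  [-0.1,0,14.8,0,1],
  [-0.1,0,14.8,0,1],
  [-0.1,0,14.8,0,0],
  [-0.1,0,14.8,0,0],
  [-0.1,0,14.8,0,0],
  [-0.1,0,14.8,0,0],
  [-0.1,0,14.8,0,0],
  [-0.1,0,14.8,0,0],
  [-0.1,0,14.8,0,0],
])

```text
time_s: 28.6
tcp_pos: [0.6012, -0.3099, 0.0036]
ee_rot: [0.001, 0.625, 0.78, 0.0]
ft_force: [-1.5, 0.8, 5.7]
width: 0.379
grip_force: 59.3
```

Emit:
play_rows([
  [0,0,-0.3,0,0],
  [0,0,-1,0,0],
  [0,0,-3,0,0],
  [0,0,-6,0,0],
  [0,0,-9,0,0],
  [0,0,-12,0,0],
  [2,0.2,-14,0,0],
  [6,0.7,-14,0,0],
  [10,1.2,-14,0,0],
  [14,1.7,-14,0,0],
  [18,2.2,-14,0,0],
  [22,2.6,-14,0,0],
  [26,3.1,-14,0,0],
  [30,3.6,-14,0,0],
  [34,4.1,-14,0,0],
  [38,4.6,-14,0,0],
  [42,5.1,-14,0,0],
  [46,5.5,-14,0,0],
  [50,6,-14,0,0],
  [53,6.4,-14,0,0],
])

```text
time_s: 30.6
tcp_pos: [0.5462, 0.224, 0.1418]
ee_rot: [-0.001, 0.625, 0.781, -0.0]
ft_force: [0.2, -1.0, -3.2]
width: 0.379
grip_force: 59.9
```

Emit:
play_rows([
  [3,0.4,0,0,0],
  [6,0.7,0,0,0],
  [7.8,0.9,0,0,0],
  [7.8,0.9,0,0,0],
  [7.8,0.9,0,0,0],
  [7.8,0.9,0,0,0],
])

```text
time_s: 31.2
tcp_pos: [0.5392, 0.2985, 0.1419]
ee_rot: [0.0, 0.626, 0.78, -0.001]
ft_force: [0.7, -1.1, -1.8]
width: 0.377
grip_force: 59.9
```

```bash
python3 - <<'E'
from h import *
delta(.540,.2990,-.0024); print(robot.sense()["width"])
fr,P=cloud("scene"); cv2.imwrite("pics/s7.png",cv2.resize(fr[120:320,300:560],(780,600)))
E
```

```text
delta cm [ 0.04  0.11 14.43] t 31.2 tilt 0.07 yaw 12.55
0.37735884358907273
```

View pics/s7.png

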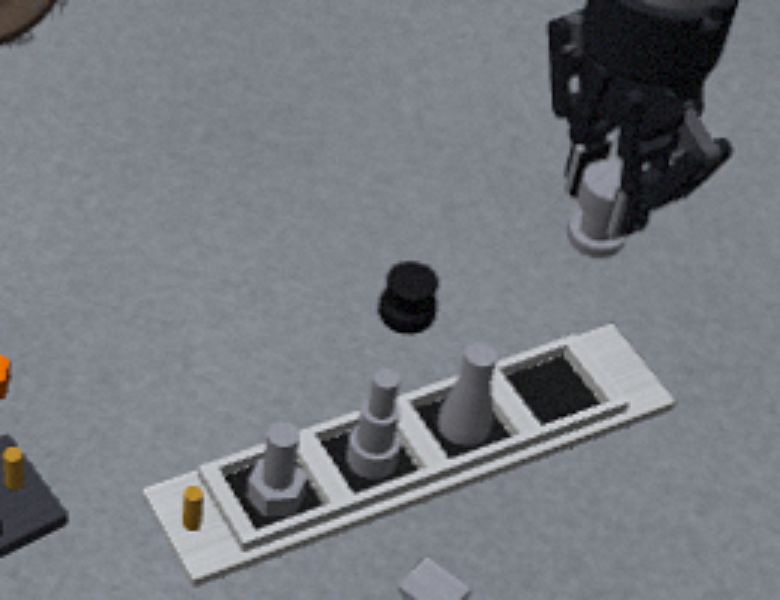

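The picture shows bolt (278,480), shaft (378,430) and taper (470,400) upright in pockets 1–3, with the spool held upright over pocket 4. The black spool-like knob (408,297) is off the path. Now I lower the spool.

Emit:
play_rows([
  [0,0.1,2,0,0],
  [0,0.1,5,0,0],
  [0,0.1,8,0,0],
  [0,0.1,11,0,0],
  [0,0.1,13,0,0],
  [0,0.1,13.7,0,0],
  [0,0.1,14,0,0],
  [0,0.1,14.1,0,0],
  [0,0.1,14.2,0,0],
  [0,0.1,14.3,0,0],
  [0,0.1,14.3,0,0],
  [0,0.1,14.3,0,0],
])

```text
time_s: 32.45
tcp_pos: [0.5405, 0.3002, -0.0002]
ee_rot: [0.0, 0.625, 0.78, 0.0]
ft_force: [-0.3, 0.6, -1.6]
width: 0.377
grip_force: 59.9
```

Emit:
play_rows([
  [0,0,0.1,0,0],
  [0,0,0.15,0,0],
  [0,0,0.2,0,0],
  [0,0,0.2,0,0],
])

```text
time_s: 32.85
tcp_pos: [0.5402, 0.3001, -0.0024]
ee_rot: [-0.0, 0.625, 0.78, -0.0]
ft_force: [-1.7, 0.3, 0.8]
width: 0.378
grip_force: 60.2
```

Emit:
play_rows([
  [0,0,0.03,0,0],
  [0,0,0.03,0,0.5],
  [0,0,0.03,0,0.7],
  [0,0,0.03,0,1],
  [0,0,0.03,0,1],
  [0,0,0.03,0,1],
  [0,0,-1,0,1],
  [0,0,-4,0,1],
  [0,0,-8,0,1],
  [0,0,-12,0,1],
  [0,0,-16,0,1],
  [-4,0,-18,0,1],
  [-8,0,-18,0,1],
  [-12,0,-18,0,1],
  [-15,0,-18,0,1],
  [-15,0,-18,0,1],
  [-15,0,-18,0,1],
  [-15,0,-18,0,1],
])

```text
time_s: 34.65
tcp_pos: [0.5728, 0.1545, 0.1776]
ee_rot: [-0.0, 0.625, 0.781, 0.0]
ft_force: [-0.2, 0.6, 0.1]
width: 0.999
grip_force: 0.0
```

```bash
python3 - <<'E'
from h import *
fr,P=cloud("scene"); fs,_=cloud("side")
for x,y,h in [(.572,.098,.072),(.561,.1655,.09),(.5505,.233,.08),(.54,.30,.058)]:
    m=(np.hypot(P[...,0]-x,P[...,1]-y)<.025)&(abs(P[...,2]-h)<.004); print(m.sum(),P[m].mean(0).round(4))
cv2.imwrite("pics/s8.png",np.hstack([cv2.resize(fr[200:350,330:530],(400,300)),cv2.resize(fs[140:290,200:400],(400,300))]))
E
```

```text
88 [0.5748 0.0999 0.0721]
63 [0.563  0.1683 0.0899]
85 [0.5518 0.2338 0.0802]
208 [0.5412 0.3009 0.0586]
```

View pics/s8.png

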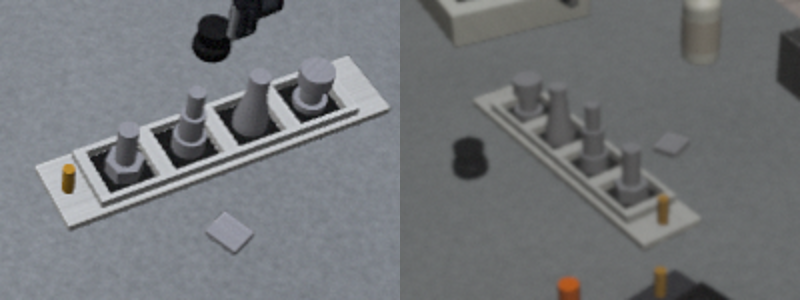

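From the pin outwards, bolt, shaft, taper and spool all stand upright in their pockets at the right heights, and the gripper is clear.

```bash
python3 -c "
from h import *
print(robot.job_done())"
```

```text
the job is handed in; nothing more can be done
None
```

The bolt, shaft, taper and spool stand upright in outgoing pockets 1 to 4 counted from the brass pin, with the gripper clear, and the job was handed in at about 35 s; the verdict was not shown.

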